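# Fold down the hold-down flap and shut the tooth case

## Robot

A 6-joint arm with a two-finger parallel gripper is mounted at the origin on a cart in front of the work surface, level with it; the furniture and walls round the work are solid. World frame = base frame: x ahead of the robot, y to its left, z up, the work surface at z = 0. Lengths are in m, angles in rad, forces in N, time in s.
With the tool pointing down it reaches from about 0.3 to 0.775 m from the base axis. Payload 14.6 kg.
Tool frame: the origin (TCP) lies midway between the tips of the shut fingers; the grasp point (between the pads) lies 19 mm behind it (r.grip_point_offset is the distance from the TCP to the grasp point, in m); z points along the fingers, y is the line along which they close (so a half turn about z gives the same grasp; the last joint's range is limited). The gripper opens to 85 mm and grips with 20 to 120 N. Pads are 22 mm wide; open, the fingers measure 114 mm over their backs; the gripper's body (76 mm by 85 mm) begins 54 mm behind the grasp point. The pads swing forward as they close: fully open they stand 13 mm farther back than shut.
Start: joints at [1.21, 0.3, 1.521, -0, 1.321, -0.067], TCP at [0.159, 0.526, 0.231] pointing down, gripper open.
Joint ranges: [-3.03, 3.03], [-0.79, 2.21], [0.23, 2.52], [-1.04, 4.18], [0, 3.07], [-2.55, 2.55]. Speed limits (rad/s): [2.22, 2.22, 2.57, 3.14, 3.14, 3.14].

## Interface

Orientations are given as a unit quaternion [w, x, y, z].
In Python, from rig import r gives the robot as it stands.
- The arm moves only by the tool servo_tool, never from a script. Its argument "series" is a list of rows, each an object with "dp": the shift along the tool's x, y, z in m, a list of three; "dr": the turn, a rotation vector about the tool's x, y, z in rad, a list of three; "grip": the opening in per cent of the stroke, from 0 (shut) to 100 (fully open). A call has 1 to 20 rows; each row shifts and turns the commanded pose from where the row before left it, along the tool's axes as they then stand; what a row does not reach is not made up. A row lasts 1/10 s, in which the tool goes at most 50 mm and 8.59 degrees, less where a joint would pass 70% of its speed; a pose out of reach is approached as far as the arm can. A call is refused whole if a number of a shift passes 0.05 or a number of a turn 0.15, either way. A call with a gripper value outside its range is refused whole. The fingers move at their own pace and stop on an object; the grip force is fixed at half the most. Time passes only in rows, so rows that do not move let the fingers close. It gives the time, the measured TCP pose, the force, the opening and the grip force at its end, in the units of the state.
- r.get_obs(): the state, without advancing time (a new reading comes with each control period).
- r.capture(name): name is "side" or "top" or "wrist"; returns (picture, depth): 384x512x3 uint8, red, green, blue; 384x512 float32, m along the optical axis (not along the pixel's ray), 0 where there is no reading.
- r.camera_info(name): a dict with "fx", "fy", "cx", "cy" (pixels), "T" (4x4, takes a point from camera to world coordinates); the wrist camera has in their place "T_tool_cam" (4x4, takes a point from camera to tool coordinates, whose origin is the TCP and whose axes are the flange's). Camera axes: x right, y up, looking along -z (the intrinsics and any distortion apply to the point x, -y, -z); pixel columns grow to the right and rows downward; lengths in m; the calibration is good to about 2 mm. A picture is of the moment at which its call begins: read the wrist's pose just before it. camera_info takes no time and is no camera call.
- r.close_job(): hands the job in; it is judged then, once.
The state is a dict: "time_s": time; "joint_pos": joint angles; "joint_velocities": joint speeds; "joint_efforts": joint torques, N m; "tool_pos": TCP position; "eef_rot": TCP orientation; "contact_force": force on the tool from outside, world axes, zero at the start; "ft_torque": the same for the moment, N m; "gripper_width": finger opening in m; "finger_force": force on a finger pad.
Only numpy, scipy, OpenCV 4.12 (cv2) and the standard library are available. Lean on these libraries where they do the work, as an engineer would, in place of code of your own. Each camera call takes 0.05 s, during which the arm holds its last target. There are 200 camera calls.

## Task

Get the red tooth case ready to go out: with your fingertips, gently push the standing blue flap down flat over the little stone segment in the case, and only then swing the clear, milky lid over and push it fully shut. Just push, grip and lift nothing; leave the stone segment and the things standing round the case where they are.

Things in the scene. Friction and masses are not known exactly. Their poses are not given: they have to be found in the camera images.
- red_case: red case fixed to the worktop, 168 (x) x 198 (y) x 30 mm, 42 mm high with lid shut. Origin: centre of underside, z up. Its x runs from front wall (flap hinge) to rear wall (lid hinge), roughly to world +y (up to 0.53 rad off); its y roughly towards the robot. Hinge axes parallel to y: lid at x +86, z 31 mm; flap at x -77, z 33 mm. A 24 mm wall at y -20 parts two compartments.
- red_case_lid (a joint): clear, milky lid, 169 mm from hinge to free edge, 197 mm wide along case y, 11 mm deep, 50 g; value = opening in rad: 0 shut, 1.57 straight up, 2.0 stop, leaning back past upright. Starts at 1.65 to 1.95. Stiff hinge: it stays where it is left (about 0.8 N at the free edge moves it). Shut, its level top lies 42 mm above the worktop.
- lid_edge (a point): middle (y = 0) of the lid's free edge, on the lid's outer face, which is the top when shut: 169 mm from the hinge axis along the lid and 10.5 mm outwards of it
- flap (a joint): blue flap, 3 mm plate, 76 mm from hinge to free edge, 84 mm wide along case y (centred at y +39 mm); value in rad: 0 folded flat towards case +x, 1.57 upright (stop). Starts at 1.3 to 1.55. Stiff hinge: it stays where it is left (about 0.5 N moves it). Flat, its top face lies 34.5 mm above the worktop. While it stands it blocks the lid.
- flap_edge (a point): middle of the flap's free edge (case y = +39 mm), on the face that is the top when flat and looks to the case's -x when upright; 76 mm from the flap's hinge axis
- stone_segment: loose sand-coloured stone block with two teeth, 21x34x23 mm, standing in the case on a card 6 mm above the worktop, where the flap will cover it with 2 mm to spare; origin: centre of its underside
- stone_model: bystander: small sand-coloured stone dental model, 56x63x27 mm, standing loose on the worktop beside the case; leave it there
- white_pot: bystander: white lidded pot, 48 mm across, 49 mm high, standing loose on the worktop beside the case; leave it there
- mandrel_box: bystander: small black box, 28x56x22 mm, standing loose on the worktop beside the case; leave it there
- grey_putty: bystander: grey dappen cup, 34 mm across, 26 mm high, standing loose on the worktop beside the case; leave it there

How it is judged:
On the way, in this order (a step that is already met when the one before it is completed fails the run):
1. the flap is folded down flat while the lid is still open (value of joint flap below 0.1 rad and value of joint red_case_lid above 1.2 rad), for 0.2 s.
2. the lid is shut over the flap (value of joint red_case_lid below 0.06 rad), for 0.2 s.
At the end, for the whole second after the job is handed in: the flap lies flat (within 0.1 rad), the lid is shut over it (within 0.06 rad, 10 mm at its free edge), and the stone segment rests in its compartment under the flap (value of joint flap below 0.1 rad and value of joint red_case_lid below 0.06 rad and x of stone_segment in the frame of red_case between -0.075 and 0.03 m and y of stone_segment in the frame of red_case between -0.015 and 0.09 m and z of stone_segment in the frame of red_case below 0.02 m and linear speed of stone_segment below 0.02 m/s); the robot touches nothing.
It fails at once if a thing standing beside the case is moved more than 30 mm (distance of any of stone_model, white_pot, mandrel_box, grey_putty from where it was at the start of the episode above 0.03 m).
It fails at once if the stone segment is lifted out of or carried about in the case (raised more than 25 mm or moved more than 40 mm) (z of stone_segment in the frame of red_case above 0.031 m or distance of stone_segment from where it was at the start of the episode above 0.04 m).
It fails at once if the lid is brought down while the flap still stands (value of joint red_case_lid below 0.7 rad and value of joint flap above 0.5 rad).
It fails at once if the flap or the lid is pushed or gripped with more than 50 N (contact force between the fingers and flap above 50 N or contact force between the fingers and red_case_lid above 50 N).
It also fails if it takes over 50 s, if anything falls off the work surface, if the arm or the gripper's body presses on something with over 40 N, if the wrist force passes 120 N, or if a joint passes its speed limit or range.

## Working session

There is one attempt and no reset: what is moved stays moved. The work goes in short steps, Python scripts to look and compute and a tool call to move; the robot and the scene stay as the last step left them, time stands still between calls to the robot, and variables do not carry over. Pictures are saved under pics/ and viewed, at most 10 in all, crops included, and the job is handed in when it is done.

Besides the shell and the picture viewer there is one more tool, called after "Emit:" in YAML: its name, and indented under it one key for each argument. servo_tool: Moves the arm, as the interface text tells. Its arguments: {"type":"object","properties":{"series":{"type":"array"}},"required":["series"]}

```bash
mkdir -p pics
cat > h.py <<'E'
import numpy as np, cv2
from rig import r
from scipy.spatial.transform import Rotation as R
def cloud(name):
    o=r.get_obs(); im,d=r.capture(name); c=r.camera_info(name)
    v,u=np.mgrid[:384,:512]
    P=np.stack([(u-c['cx'])/c['fx']*d,-(v-c['cy'])/c['fy']*d,-d],-1)
    T=c['T'] if 'T' in c else None
    if T is None:
        q=o['eef_rot'];Tt=np.eye(4);Tt[:3,:3]=R.from_quat([q[1],q[2],q[3],q[0]]).as_matrix();Tt[:3,3]=o['tool_pos'];T=Tt@np.array(c['T_tool_cam'])
    T=np.array(T)
    return im,d,P@T[:3,:3].T+T[:3,3]
def red(im):
    h=cv2.cvtColor(im,cv2.COLOR_RGB2HSV);return ((h[...,0]<8)|(h[...,0]>172))&(h[...,1]>130)&(h[...,2]>60)
def blue(im):
    h=cv2.cvtColor(im,cv2.COLOR_RGB2HSV);return (h[...,0]>95)&(h[...,0]<130)&(h[...,1]>110)&(h[...,2]>50)
E
python3 - <<'E'
from h import *
print(r.get_obs())
ims=[]
for n in('side','top'):
    im,d,W=cloud(n);ims.append(im);print(n,r.camera_info(n))
    np.savez(f'{n}.npz',im=im,d=d,W=W)
    for f in(red,blue):
        m=f(im)&(d>0);p=W[m];print(f.__name__,len(p),np.percentile(p,[1,50,99],axis=0).round(3).tolist())
        if f is red:
            q=p[(p[:,2]>.02)&(p[:,2]<.04)][:,:2].astype(np.float32)
            if len(q)>10: print('rect',cv2.minAreaRect(q))
big=np.vstack(ims)
big=np.vstack([cv2.resize(ims[0],(400,300)),cv2.resize(ims[1],(400,300))])
cv2.imwrite('pics/a.png',ims[0][...,::-1]);cv2.imwrite('pics/b.png',ims[1][...,::-1])
E
```

```text
{'time_s': 0.0, 'joint_pos': array([ 1.21040244e+00,  3.00492895e-01,  1.52159654e+00, -9.44674458e-06,
        1.32071392e+00, -6.66269833e-02]), 'joint_velocities': array([ 0.00085963, -0.00054262,  0.00043291,  0.00147022, -0.00033228,
        0.00038739]), 'joint_efforts': array([-3.55804368e-03, -5.43488967e+01, -3.61805105e+01, -1.79114668e-04,
        3.94066054e-03, -3.77784588e-06]), 'tool_pos': array([0.15919127, 0.52620452, 0.23070283]), 'eef_rot': array([-1.23796483e-04,  1.46354674e-01,  9.89231996e-01, -5.92571798e-04]), 'contact_force': array([-0.21252454,  0.34872943,  0.06408376]), 'ft_torque': array([ 0.03836093, -0.02622499, -0.00300674]), 'finger_force': 0.0, 'gripper_width': 0.08510212220416087}
side {'fx': 399.0806011224118, 'fy': 399.0806011224118, 'cx': 254.35836087551357, 'cy': 184.45121872725855, 'T': array([[ 0.96542483,  0.13251127, -0.22448978,  0.22815849],
       [-0.26008869,  0.5476833 , -0.79523385, -1.10032294],
       [ 0.01757185,  0.82612576,  0.56321174,  0.76681548],
       [ 0.        ,  0.        ,  0.        ,  1.        ]])}
red 57 [[0.534,
[... 682 characters left out ...]
002532958984)Traceback (most recent call last):
  File "<stdin>", line 8, in <module>
    return _quantile_unchecked(
        a, q, axis, out, overwrite_input, method, keepdims, weights)
    return _ureduce(a,
                    func=_quantile_ureduce_func,
    ...<5 lines>...
                    overwrite_input=overwrite_input,
                    method=method)
    r = func(a, **kwargs)
    result = _quantile(arr,
                       quantiles=q,
    ...<2 lines>...
                       out=out,
                       weights=wgt)
    slices_having_nans = np.isnan(arr[-1, ...])
                                  ~~~^^^^^^^^^
IndexError: index -1 is out of bounds for axis 0 with size 0
```

Run:
```python
from h import *
ims=[]
for n in('side','top'):
    im,d,W=cloud(n);np.savez(f'{n}.npz',im=im,d=d,W=W);cv2.imwrite(f'pics/{n}.png',im[...,::-1])
```

```text
(no output)
```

View pics/side.png

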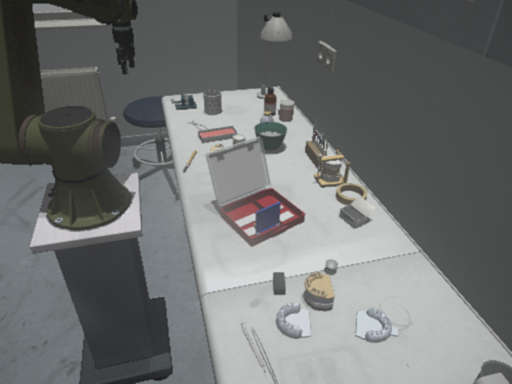

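View pics/top.png

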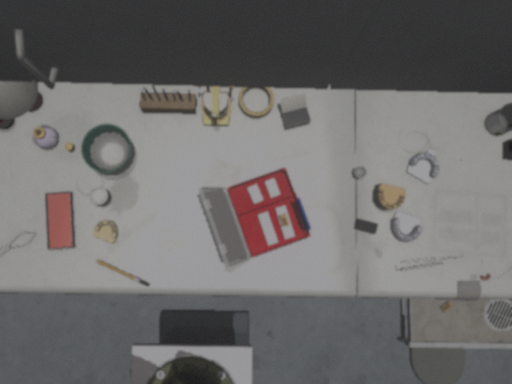

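The side view shows the case at around (260,212), with the lid open at (240,170) and the flap at (268,217). In the top view the case centre is about (268,212), with the flap at (301,215) facing world -y and the lid at (222,227). The black box is at (366,226).

Run:
```python
from h import *
z=np.load('top.npz');im,d,W=z['im'],z['d'],z['W'];c=r.camera_info('top')
T=np.array(c['T'])
def cast(u,v,h):
    q=T[:3,:3]@np.array([(u-c['cx'])/c['fx'],-(v-c['cy'])/c['fy'],-1]);return (T[:3,3]+q*(h-T[2,3])/q[2])
hsv=cv2.cvtColor(im,cv2.COLOR_RGB2HSV)
m=(red(im)).astype(np.uint8);m[:,:190]=0;m[:,330:]=0
ct=max(cv2.findContours(cv2.morphologyEx(m,cv2.MORPH_CLOSE,np.ones((9,9))),0,2)[0],key=cv2.contourArea)
print('red rect px',cv2.boxPoints(cv2.minAreaRect(ct)).tolist())
p=np.array([cast(*x[0],.03)[:2] for x in ct],np.float32)
print('rect',cv2.minAreaRect(p),cv2.boxPoints(cv2.minAreaRect(p)).round(3).tolist())
bl=(hsv[...,0]>105)&(hsv[...,0]<135)&(hsv[...,1]>70);bl[:,:280]=0;bl[:,320:]=0;bl[:180]=0;bl[250:]=0
print('blue',bl.sum(),hsv[215,301],W[bl&(d>0)][::12].round(3).tolist())
for uv in[(215,200),(220,225),(230,250),(240,262),(205,190)]:print(uv,d[uv[1],uv[0]],W[uv[1],uv[0]].round(3))
for uv in[(366,226),(359,172),(390,195),(100,197),(105,231)]:print(uv,cast(*uv,.02).round(3))
cv2.imwrite('pics/top2.png',cv2.resize(im[150:280,180:340][...,::-1],None,fx=5,fy=4.6*5/4.6,interpolation=3)[:600])
s=np.load('side.npz')['im'];cv2.imwrite('pics/side2.png',cv2.resize(s[125:245,190:320][...,::-1],None,fx=5,fy=5,interpolation=3)[:600])
```

```text
red rect px [[228.2338409423828, 189.3292236328125], [283.1046142578125, 169.96307373046875], [306.403076171875, 235.97540283203125], [251.53228759765625, 255.341552734375]]
rect ((0.505262017250061, -0.19397924840450287), (0.187178835272789, 0.15643754601478577), 20.294538497924805) [[0.38999998569488525, -0.15299999713897705], [0.4449999928474426, -0.30000001192092896], [0.6200000047683716, -0.23499999940395355], [0.5659999847412109, -0.08799999952316284]]
blue 60 [135  43  59] [[0.531, -0.265, 0.109], [0.516, -0.271, 0.105], [0.503, -0.278, 0.107], [0.488, -0.283, 0.11], [0.474, -0.288, 0.092]]
(215, 200) 1.2508277 [ 0.526 -0.056  0.114]
(220, 225) 1.2223334 [ 0.462 -0.07   0.136]
(230, 250) 1.2205268 [ 0.402 -0.096  0.131]
(240, 262) 1.3487835 [ 0.372 -0.124 -0.001]
(205, 190) 1.2181009 [ 0.546 -0.032  0.149]
(366, 226) [ 0.474 -0.462  0.02 ]
(359, 172) [ 0.622 -0.444  0.02 ]
(390, 195) [ 0.56  -0.529  0.02 ]
(100, 197) [0.539 0.255 0.02 ]
(105, 231) [0.449 0.237 0.02 ]
```

View pics/top2.png

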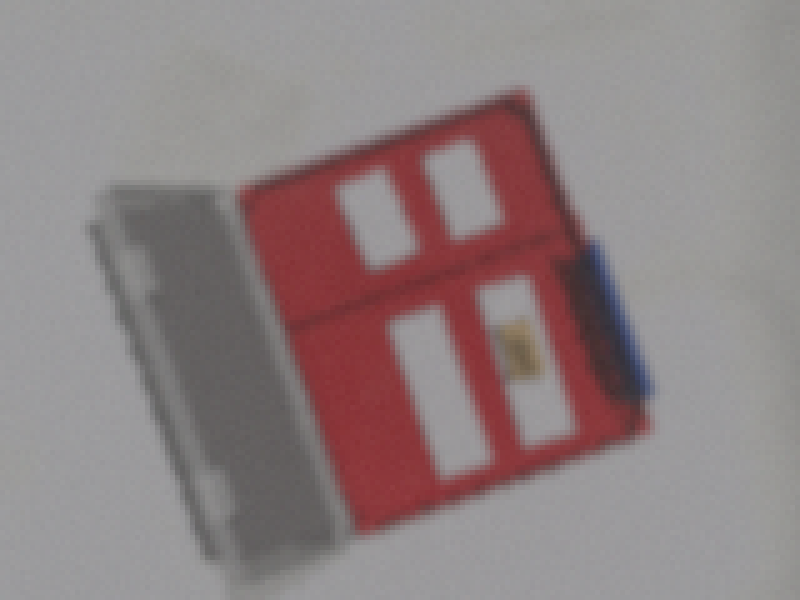

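View pics/side2.png

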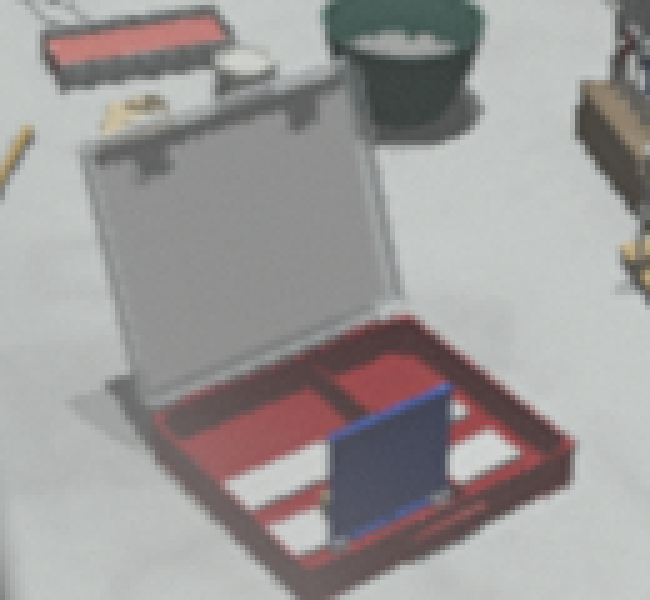

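The case is turned about 20.3° and centred near (0.503, -0.19). The lid leans back and the flap stands almost upright. I'll turn the tool so its x runs along case x, shut the fingers and fly over at height.

Emit:
servo_tool:
  series:
    - {"dp":[0,0,-0.005],"dr":[0,0,0.132],"grip":0}
    - {"dp":[0,0,-0.005],"dr":[0,0,0.132],"grip":0}
    - {"dp":[0,0,-0.005],"dr":[0,0,0.132],"grip":0}
    - {"dp":[0,0,-0.005],"dr":[0,0,0.132],"grip":0}
    - {"dp":[0,0,-0.005],"dr":[0,0,0.132],"grip":0}
    - {"dp":[0,0,-0.005],"dr":[0,0,0.132],"grip":0}
    - {"dp":[0,0,-0.005],"dr":[0,0,0.132],"grip":0}
    - {"dp":[-0.04,0.0185,0],"dr":[0,0,0],"grip":0}
    - {"dp":[-0.04,0.0185,0],"dr":[0,0,0],"grip":0}
    - {"dp":[-0.04,0.0185,0],"dr":[0,0,0],"grip":0}
    - {"dp":[-0.04,0.0185,0],"dr":[0,0,0],"grip":0}
    - {"dp":[-0.04,0.0185,0],"dr":[0,0,0],"grip":0}
    - {"dp":[-0.04,0.0185,0],"dr":[0,0,0],"grip":0}
    - {"dp":[-0.04,0.0185,0],"dr":[0,0,0],"grip":0}
    - {"dp":[-0.04,0.0185,0],"dr":[0,0,0],"grip":0}

```text
time_s: 1.7
tool_pos: [0.4097, 0.2758, 0.2663]
eef_rot: [0.0, 0.572, 0.82, 0.0]
contact_force: [1.6, 0.2, 0.1]
gripper_width: -0.0001
finger_force: 0.0
```

Emit:
servo_tool:
  series:
    - {"dp":[-0.04,-0.0075,0],"dr":[0,0,0],"grip":0}
    - {"dp":[-0.04,-0.0075,0],"dr":[0,0,0],"grip":0}
    - {"dp":[-0.04,-0.0075,0],"dr":[0,0,0],"grip":0}
    - {"dp":[-0.04,-0.0075,0],"dr":[0,0,0],"grip":0}
    - {"dp":[-0.04,-0.0075,0],"dr":[0,0,0],"grip":0}
    - {"dp":[-0.04,-0.0075,0],"dr":[0,0,0],"grip":0}
    - {"dp":[-0.04,-0.0075,0],"dr":[0,0,0],"grip":0}
    - {"dp":[-0.04,-0.0075,0],"dr":[0,0,0],"grip":0}
    - {"dp":[-0.04,-0.0075,0],"dr":[0,0,0],"grip":0}
    - {"dp":[-0.04,-0.0075,0],"dr":[0,0,0],"grip":0}
    - {"dp":[-0.04,-0.0075,0],"dr":[0,0,0],"grip":0}
    - {"dp":[-0.04,-0.0075,0],"dr":[0,0,0],"grip":0}
    - {"dp":[-0.04,-0.0075,0],"dr":[0,0,0],"grip":0}
    - {"dp":[-0.04,-0.0075,0],"dr":[0,0,0],"grip":0}
    - {"dp":[-0.04,-0.0075,0],"dr":[0,0,0],"grip":0}

```text
time_s: 3.2
tool_pos: [0.5106, -0.3263, 0.2661]
eef_rot: [-0.0, 0.572, 0.82, 0.0]
contact_force: [1.3, 1.5, 0.6]
gripper_width: 0.0001
finger_force: 0.0
```

Run:
```python
from h import *
print(r.get_obs()['tool_pos'],r.camera_info('wrist'))
im,d,W=cloud('wrist');np.savez('w1.npz',im=im,d=d,W=W);cv2.imwrite('pics/w1.png',im[...,::-1])
a=np.radians(20.3);X=np.array([-np.sin(a),np.cos(a)]);Y=np.array([-X[1],X[0]]);C=np.array([.503,-.19])
m=blue(im)&(d>0);p=W[m];print(m.sum());
if len(p):
    q=np.c_[(p[:,:2]-C)@X,(p[:,:2]-C)@Y,p[:,2]]
    for lo in np.arange(.03,.12,.01):
        s=q[(q[:,2]>lo)&(q[:,2]<lo+.01)]
        if len(s)>5:print(lo,len(s),np.percentile(s,[2,50,98],axis=0).round(4).tolist())
```

```text
[ 0.51059364 -0.32628814  0.26606364] {'fx': 306.8021208579538, 'fy': 306.8021208579538, 'cx': 253.12490050607283, 'cy': 190.95004514002648, 'T_tool_cam': array([[ 1.71220256e-04,  9.64491840e-01,  2.64112593e-01,
         6.64088697e-02],
       [ 9.99999632e-01, -3.87212599e-04,  7.65746143e-04,
        -1.39317960e-03],
       [ 8.40823629e-04,  2.64112365e-01, -9.64491551e-01,
        -1.41851223e-01],
       [ 0.00000000e+00,  0.00000000e+00,  0.00000000e+00,
         1.00000000e+00]])}
418
0.1 395 [[-0.0854, 0.0005, 0.1065], [-0.0825, 0.04, 0.1085], [-0.0806, 0.0756, 0.1099]]
0.11000000000000001 18 [[-0.084, 0.0178, 0.11], [-0.0825, 0.0385, 0.1102], [-0.0815, 0.0673, 0.1108]]
```

View pics/w1.png

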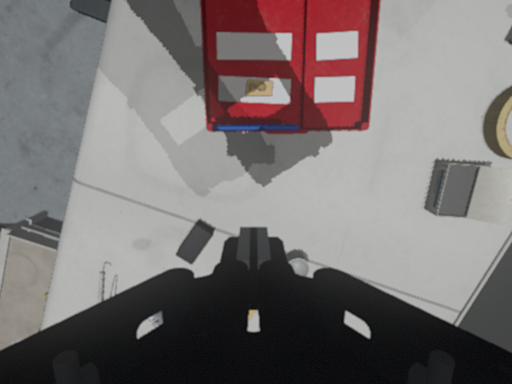

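The wrist view shows the case at the top centre, its front wall at about row 128, and the blue flap edge at columns 217-300. The fingers are at (255,243). I'll check the case frame against the front rim.

Run:
```python
from h import *
z=np.load('w1.npz');im,d,W=z['im'],z['d'],z['W']
a=np.radians(20.3);X=np.array([-np.sin(a),np.cos(a)]);Y=np.array([-X[1],X[0]]);C=np.array([.503,-.19])
m=red(im)&(d>0);p=W[m];q=np.c_[(p[:,:2]-C)@X,(p[:,:2]-C)@Y,p[:,2]]
s=q[(q[:,2]>.026)&(q[:,2]<.034)];print(len(s),np.percentile(s,[.5,1,5,50,99,99.5],axis=0).round(4).tolist())
f=s[s[:,0]<-.06];print('front wall',len(f),np.percentile(f,[1,50,99],axis=0).round(4).tolist())
w=s[s[:,1]<-.08];print('side slope',np.polyfit(w[:,0],w[:,1],1))
w=s[s[:,1]>.08];print('side slope',np.polyfit(w[:,0],w[:,1],1))
```

```text
367 [[-0.0912, -0.0968, 0.0261], [-0.0911, -0.0968, 0.0262], [-0.09, -0.0966, 0.0266], [-0.0303, -0.0236, 0.0285], [0.0472, 0.0991, 0.0306], [0.0484, 0.0992, 0.031]]
front wall 147 [[-0.0912, -0.0967, 0.0265], [-0.0875, -0.0567, 0.0286], [-0.0625, 0.0977, 0.0308]]
side slope [-0.02934927 -0.09574987]
side slope [0.02469236 0.09790546]
```

Emit:
servo_tool:
  series:
    - {"dp":[0,0,0.0356],"dr":[0,0,0],"grip":0}
    - {"dp":[0,0,0.0356],"dr":[0,0,0],"grip":0}
    - {"dp":[0,0,0.0356],"dr":[0,0,0],"grip":0}
    - {"dp":[0,0,0.0356],"dr":[0,0,0],"grip":0}
    - {"dp":[0,0,0.0356],"dr":[0,0,0],"grip":0}
    - {"dp":[0.0095,0,0],"dr":[0,0,0],"grip":0}
    - {"dp":[0.0095,0,0],"dr":[0,0,0],"grip":0}
    - {"dp":[0.0095,0,0],"dr":[0,0,0],"grip":0}
    - {"dp":[0.0095,0,0],"dr":[0,0,0],"grip":0}
    - {"dp":[0.0065,0,0.001],"dr":[0,0,0],"grip":0}
    - {"dp":[0.007,0,0.0013],"dr":[0,0,0],"grip":0}

```text
time_s: 4.35
tool_pos: [0.493, -0.2758, 0.0868]
eef_rot: [0.001, 0.572, 0.82, 0.0]
contact_force: [0.5, 0.2, -0.1]
gripper_width: -0.0002
finger_force: 0.2
```

Emit:
servo_tool:
  series:
    - {"dp":[0.0063,0,0.0028],"dr":[0,0,0],"grip":0}
    - {"dp":[0.0063,0,0.0028],"dr":[0,0,0],"grip":0}
    - {"dp":[0.0054,0,0.0043],"dr":[0,0,0],"grip":0}
    - {"dp":[0.0054,0,0.0043],"dr":[0,0,0],"grip":0}
    - {"dp":[0.0042,0,0.0055],"dr":[0,0,0],"grip":0}
    - {"dp":[0.0042,0,0.0055],"dr":[0,0,0],"grip":0}
    - {"dp":[0,0,0],"dr":[0,0,0],"grip":0}

```text
time_s: 5.05
tool_pos: [0.4813, -0.2458, 0.0598]
eef_rot: [-0.001, 0.572, 0.82, -0.0]
contact_force: [-0.1, -0.0, 0.4]
gripper_width: -0.0002
finger_force: 0.0
```

Run:
```python
from h import *
im,d,W=cloud('wrist');i2,_,_=cloud('side')
cv2.imwrite('pics/w2.png',np.hstack([cv2.resize(im,(400,300)),cv2.resize(i2[110:260,180:380],(400,300))])[...,::-1])
```

```text
(no output)
```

View pics/w2.png

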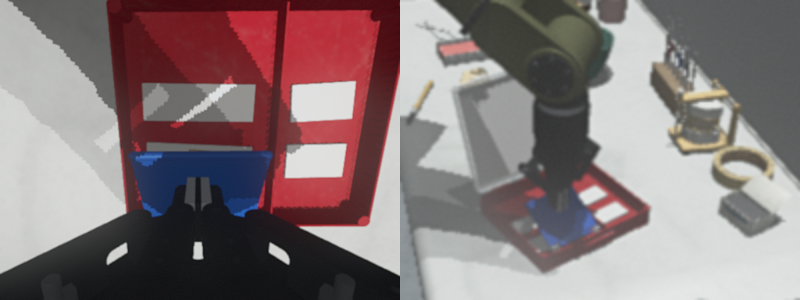

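The flap is following the fingers: in the wrist half it lies tilted under the tip, at (203,185). The lid is still open. Next I finish the arc.

Emit:
servo_tool:
  series:
    - {"dp":[0.0027,0,0.0063],"dr":[0,0,0],"grip":0}
    - {"dp":[0.0027,0,0.0063],"dr":[0,0,0],"grip":0}
    - {"dp":[0.0007,0,0.004],"dr":[0,0,0],"grip":0}
    - {"dp":[0.0007,0,0.004],"dr":[0,0,0],"grip":0}
    - {"dp":[0.0007,0,0.004],"dr":[0,0,0],"grip":0}
    - {"dp":[0,0,0],"dr":[0,0,0],"grip":0}

```text
time_s: 5.75
tool_pos: [0.479, -0.2392, 0.0356]
eef_rot: [-0.0, 0.572, 0.82, -0.0]
contact_force: [0.5, 0.4, -1.2]
gripper_width: -0.0
finger_force: 0.0
```

Emit:
servo_tool:
  series:
    - {"dp":[0,0,0.001],"dr":[0,0,0],"grip":0}
    - {"dp":[0,0,0.001],"dr":[0,0,0],"grip":0}
    - {"dp":[0,0,0],"dr":[0,0,0],"grip":0}
    - {"dp":[0,0,0],"dr":[0,0,0],"grip":0}
    - {"dp":[0,0,0],"dr":[0,0,0],"grip":0}

```text
time_s: 6.25
tool_pos: [0.4794, -0.2395, 0.0344]
eef_rot: [0.0, 0.572, 0.82, 0.0]
contact_force: [-0.6, 1.1, 4.7]
gripper_width: -0.0
finger_force: 2.3
```

Emit:
servo_tool:
  series:
    - {"dp":[0,0,-0.02],"dr":[0,0,0],"grip":0}
    - {"dp":[0,0,-0.045],"dr":[0,0,0],"grip":0}
    - {"dp":[0,0,-0.045],"dr":[0,0,0],"grip":0}
    - {"dp":[0,0,-0.045],"dr":[0,0,0],"grip":0}
    - {"dp":[0,0,-0.045],"dr":[0,0,0],"grip":0}
    - {"dp":[0,0,-0.045],"dr":[0,0,0],"grip":0}
    - {"dp":[-0.045,0,0],"dr":[0,0,0],"grip":0}
    - {"dp":[-0.045,0,0],"dr":[0,0,0],"grip":0}
    - {"dp":[0,0,0],"dr":[0,0,0],"grip":0}

```text
time_s: 7.15
tool_pos: [0.5106, -0.3274, 0.2774]
eef_rot: [-0.001, 0.573, 0.82, -0.0]
contact_force: [-0.6, -0.0, -1.5]
gripper_width: 0.0001
finger_force: 0.0
```

Run:
```python
from h import *
print(r.get_obs()['tool_pos'])
im,d,W=cloud('wrist');cv2.imwrite('pics/w3.png',im[...,::-1])
a=np.radians(20.3);X=np.array([-np.sin(a),np.cos(a)]);Y=np.array([-X[1],X[0]]);C=np.array([.5054,-.1966])
def cf(p):return np.c_[(p[:,:2]-C)@X,(p[:,:2]-C)@Y,p[:,2]]
q=cf(W[blue(im)&(d>0)]);print(len(q),np.percentile(q,[1,50,99],axis=0).round(4).tolist())
A=np.c_[q[:,:2],np.ones(len(q))];print('plane',np.linalg.lstsq(A,q[:,2],rcond=None)[0])
q=cf(W[(d>0)]);q=q[(abs(q[:,1])<.09)&(q[:,2]>.05)&(q[:,0]>.05)]
for lo in np.arange(.05,.21,.02):
    s=q[(q[:,2]>lo)&(q[:,2]<lo+.02)]
    if len(s)>5:print(lo.round(2),len(s),np.percentile(s,[5,50,95],axis=0)[:,0].round(4))
t=np.load('top.npz');q=cf(t['W'][t['d']>0]);q=q[(abs(q[:,1])<.09)&(q[:,2]>.05)&(q[:,0]>.05)&(q[:,0]<.2)]
for lo in np.arange(.05,.21,.02):
    s=q[(q[:,2]>lo)&(q[:,2]<lo+.02)]
    if len(s)>5:print('top',lo.round(2),len(s),np.percentile(s,[5,50,95],axis=0)[:,0].round(4))
```

```text
[ 0.51061878 -0.32738511  0.27735298]
4525 [[-0.0803, -0.0003, 0.0313], [-0.0393, 0.0399, 0.0337], [-0.0039, 0.0799, 0.0357]]
plane [ 0.02127539 -0.00440397  0.0344276 ]
top 0.05 191 [0.1002 0.104  0.1081]
top 0.07 201 [0.1076 0.1118 0.1157]
top 0.09 206 [0.1156 0.1195 0.1233]
top 0.11 232 [0.1233 0.1274 0.1316]
top 0.13 233 [0.1311 0.1353 0.1391]
top 0.15 149 [0.139  0.1425 0.1454]
top 0.17 229 [0.1463 0.1516 0.1557]
top 0.19 167 [0.1403 0.147  0.1545]
```

View pics/w3.png

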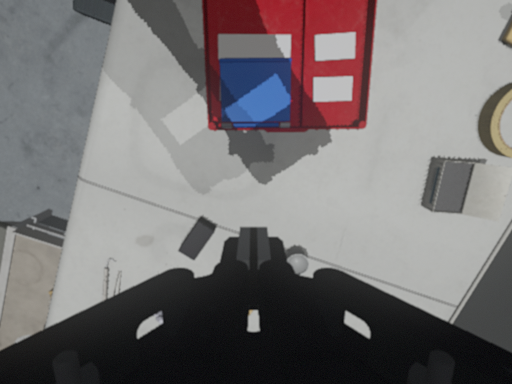

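The flap is flat: its plane slope is 0.02 rad, and in the wrist view it lies at (255,92). The lid stands at about 1.94 rad. I'll fly over it and come down behind it.

Emit:
servo_tool:
  series:
    - {"dp":[0.039,0.005,0],"dr":[0,0,0],"grip":0}
    - {"dp":[0.039,0.005,0],"dr":[0,0,0],"grip":0}
    - {"dp":[0.039,0.005,0],"dr":[0,0,0],"grip":0}
    - {"dp":[0.039,0.005,0],"dr":[0,0,0],"grip":0}
    - {"dp":[0.039,0.005,0],"dr":[0,0,0],"grip":0}
    - {"dp":[0.039,0.005,0],"dr":[0,0,0],"grip":0}
    - {"dp":[0.039,0.005,0],"dr":[0,0,0],"grip":0}
    - {"dp":[0.039,0.005,0],"dr":[0,0,0],"grip":0}
    - {"dp":[0,0,0],"dr":[0,0,0],"grip":0}
    - {"dp":[0,0,0.03],"dr":[0,0,0],"grip":0}
    - {"dp":[0,0,0.03],"dr":[0,0,0],"grip":0}
    - {"dp":[0,0,0.03],"dr":[0,0,0],"grip":0}
    - {"dp":[0,0,0.031],"dr":[0,0,0],"grip":0}
    - {"dp":[0,0,0],"dr":[0,0,0],"grip":0}

```text
time_s: 8.6
tool_pos: [0.4381, -0.0172, 0.1553]
eef_rot: [-0.003, 0.572, 0.82, -0.001]
contact_force: [-0.1, 0.5, 0.3]
gripper_width: 0.0003
finger_force: 0.0
```

Emit:
servo_tool:
  series:
    - {"dp":[-0.0105,0,0],"dr":[0,0,0],"grip":0}
    - {"dp":[-0.0105,0,0],"dr":[0,0,0],"grip":0}
    - {"dp":[-0.0105,0,0],"dr":[0,0,0],"grip":0}
    - {"dp":[-0.0105,0,0],"dr":[0,0,0],"grip":0}
    - {"dp":[-0.0105,0,0],"dr":[0,0,0],"grip":0}
    - {"dp":[-0.0105,0,0],"dr":[0,0,0],"grip":0}
    - {"dp":[-0.0105,0,0],"dr":[0,0,0],"grip":0}
    - {"dp":[-0.0105,0,0],"dr":[0,0,0],"grip":0}
    - {"dp":[0,0,0],"dr":[0,0,0],"grip":0}

```text
time_s: 9.5
tool_pos: [0.4699, -0.0976, 0.1589]
eef_rot: [0.001, 0.572, 0.82, 0.0]
contact_force: [-0.1, -0.4, -1.0]
gripper_width: -0.0
finger_force: 0.0
```

Emit:
servo_tool:
  series:
    - {"dp":[-0.0113,0,0.001],"dr":[0,0,0],"grip":0}
    - {"dp":[-0.0113,0,0.001],"dr":[0,0,0],"grip":0}
    - {"dp":[-0.0113,0,0.001],"dr":[0,0,0],"grip":0}
    - {"dp":[-0.0118,0,0.0041],"dr":[0,0,0],"grip":0}
    - {"dp":[-0.0118,0,0.0041],"dr":[0,0,0],"grip":0}
    - {"dp":[-0.0118,0,0.0041],"dr":[0,0,0],"grip":0}
    - {"dp":[-0.01,0,0.0075],"dr":[0,0,0],"grip":0}
    - {"dp":[-0.01,0,0.0075],"dr":[0,0,0],"grip":0}
    - {"dp":[-0.01,0,0.0075],"dr":[0,0,0],"grip":0}
    - {"dp":[0,0,0],"dr":[0,0,0],"grip":0}

```text
time_s: 10.5
tool_pos: [0.5032, -0.1901, 0.1189]
eef_rot: [-0.001, 0.572, 0.82, -0.0]
contact_force: [0.1, 0.3, -0.2]
gripper_width: 0.0002
finger_force: 0.0
```

Run:
```python
from h import *
im,d,W=cloud('side');cv2.imwrite('pics/s3.png',cv2.resize(im[80:260,140:380],(800,600))[...,::-1])
```

```text
(no output)
```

View pics/s3.png

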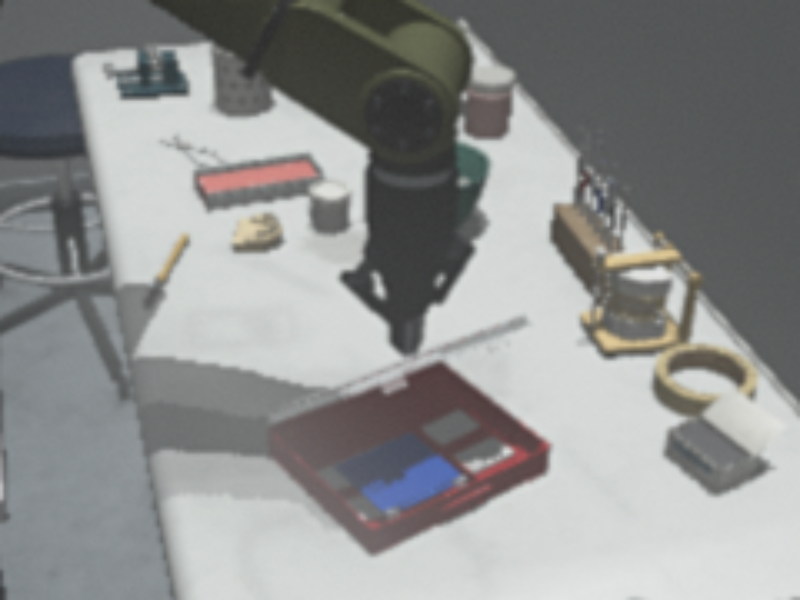

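The side view shows the lid following the fingers, with its edge at about (400,360). The flap is flat under it. I'll carry on with the arc.

Emit:
servo_tool:
  series:
    - {"dp":[-0.0074,0,0.01],"dr":[0,0,0],"grip":0}
    - {"dp":[-0.0074,0,0.01],"dr":[0,0,0],"grip":0}
    - {"dp":[-0.0074,0,0.01],"dr":[0,0,0],"grip":0}
    - {"dp":[-0.0031,0,0.0078],"dr":[0,0,0],"grip":0}
    - {"dp":[-0.0031,0,0.0078],"dr":[0,0,0],"grip":0}
    - {"dp":[-0.0031,0,0.0078],"dr":[0,0,0],"grip":0}
    - {"dp":[-0.0011,0,0.0051],"dr":[0,0,0],"grip":0}
    - {"dp":[-0.0011,0,0.0051],"dr":[0,0,0],"grip":0}
    - {"dp":[-0.0011,0,0.0051],"dr":[0,0,0],"grip":0}
    - {"dp":[-0.0011,0,0.0051],"dr":[0,0,0],"grip":0}
    - {"dp":[0,0,0],"dr":[0,0,0],"grip":0}

```text
time_s: 11.65
tool_pos: [0.5156, -0.2228, 0.0459]
eef_rot: [-0.0, 0.572, 0.82, -0.0]
contact_force: [0.2, -0.8, -0.2]
gripper_width: -0.0
finger_force: 0.0
```

Emit:
servo_tool:
  series:
    - {"dp":[0,0,0.0015],"dr":[0,0,0],"grip":0}
    - {"dp":[0,0,0.0015],"dr":[0,0,0],"grip":0}
    - {"dp":[0,0,0.0015],"dr":[0,0,0],"grip":0}
    - {"dp":[0,0,0.0005],"dr":[0,0,0],"grip":0}
    - {"dp":[0,0,0],"dr":[0,0,0],"grip":0}
    - {"dp":[0,0,0],"dr":[0,0,0],"grip":0}

```text
time_s: 12.25
tool_pos: [0.5158, -0.2229, 0.0416]
eef_rot: [-0.0, 0.572, 0.82, -0.0]
contact_force: [-0.4, -0.5, 0.1]
gripper_width: 0.0003
finger_force: 0.0
```

Emit:
servo_tool:
  series:
    - {"dp":[0,0,0.001],"dr":[0,0,0],"grip":0}
    - {"dp":[0,0,0.0005],"dr":[0,0,0],"grip":0}
    - {"dp":[0,0,0],"dr":[0,0,0],"grip":0}
    - {"dp":[0,0,0],"dr":[0,0,0],"grip":0}

```text
time_s: 12.65
tool_pos: [0.516, -0.2229, 0.0411]
eef_rot: [0.0, 0.572, 0.82, 0.0]
contact_force: [-5.2, 3.4, 12.7]
gripper_width: 0.0006
finger_force: 6.6
```

The lid is on its stop, with 12.7 N on the fingers. I'll lift off and check that it is shut.

Emit:
servo_tool:
  series:
    - {"dp":[0,0,-0.01],"dr":[0,0,0],"grip":0}
    - {"dp":[0,0,-0.045],"dr":[0,0,0],"grip":0}
    - {"dp":[0,0,-0.045],"dr":[0,0,0],"grip":0}
    - {"dp":[0,0,-0.045],"dr":[0,0,0],"grip":0}
    - {"dp":[0,0,-0.045],"dr":[0,0,0],"grip":0}
    - {"dp":[-0.045,0,-0.04],"dr":[0,0,0],"grip":0}
    - {"dp":[-0.045,0,0],"dr":[0,0,0],"grip":0}
    - {"dp":[0,0,0],"dr":[0,0,0],"grip":0}
    - {"dp":[0,0,0],"dr":[0,0,0],"grip":0}

```text
time_s: 13.55
tool_pos: [0.544, -0.3007, 0.2627]
eef_rot: [-0.001, 0.572, 0.82, 0.0]
contact_force: [-0.2, 0.1, -0.4]
gripper_width: 0.0001
finger_force: 0.0
```

Run:
```python
from h import *
im,d,W=cloud('wrist');cv2.imwrite('pics/w4.png',im[...,::-1])
a=np.radians(20.3);X=np.array([-np.sin(a),np.cos(a)]);Y=np.array([-X[1],X[0]]);C=np.array([.5054,-.1966])
p=W[d>0];q=np.c_[(p[:,:2]-C)@X,(p[:,:2]-C)@Y,p[:,2]]
s=q[(abs(q[:,1])<.09)&(abs(q[:,0])<.075)&(q[:,2]<.1)]
print(len(s),np.percentile(s,[1,50,99],axis=0).round(4).tolist(),np.linalg.lstsq(np.c_[s[:,:2],np.ones(len(s))],s[:,2],rcond=None)[0],r.get_obs()['contact_force'])
```

```text
21787 [[-0.0737, -0.0882, 0.0385], [0.0004, 0.0005, 0.0403], [0.0634, 0.0882, 0.0422]] [0.00022505 0.00074589 0.0403317 ] [0.85076002 0.82464309 0.85652812]
```

View pics/w4.png

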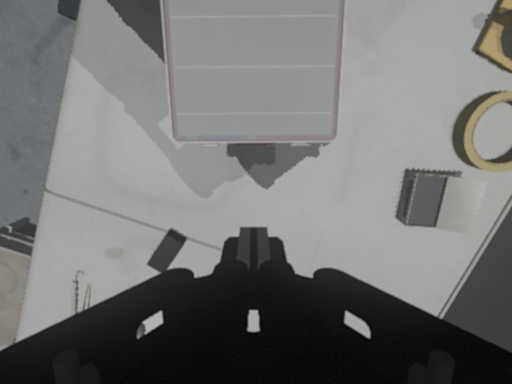

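The lid is shut and level: its top plane slopes 0.0002 rad at about 40 mm, and it covers the case from columns 165 to 340, down to row 140. I'm handing the job in.

```bash
python3 -c "
from rig import r
print(r.close_job())"
```

```text
the job is handed in; nothing more can be done
None
```

The blue flap was pushed flat over the stone segment first, then the milky lid was pushed shut; both measured flat before I handed the job in at about 13.6 s, but no verdict came back.

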